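Latch the sprung jig slide in its loading position

ROBOT

A 6-joint arm with a two-finger parallel gripper is mounted at the origin on a cart in front of the work surface, level with it; the furniture and walls round the work are solid. World frame = base frame: x ahead of the robot, y to its left, z up, the work surface at z = 0. Lengths are in m, angles in rad, forces in N, time in s.
With the tool pointing down it reaches from about 0.25 to 0.775 m from the base axis. Payload 4 kg.
Tool frame: the origin (TCP) lies at the very end of the fingers, on their centre line; the grasp point (between the pads) lies 19 mm behind it; z points along the fingers, y is the line along which they close (so a half turn about z gives the same grasp; the last joint's range is limited). The gripper opens to 94 mm and grips with 3 to 60 N. Pads are 16 mm wide; open, the fingers measure 119 mm over their backs; the gripper's body (75 mm by 177 mm) begins 78 mm behind the grasp point.
Start: joints at [-1.324, 0.087, 1.371, -0, 1.684, -0.103], TCP at [0.188, -0.517, 0.206] pointing down, gripper open.
Joint ranges: [-3.1, 3.1], [-0.76, 2.03], [0.27, 2.55], [-1.08, 4.22], [0.17, 2.65], [-2.57, 2.57]. Speed limits (rad/s): [2.79, 2.79, 3.14, 3.14, 3.14, 3.14].

INTERFACE

Orientations are given as [roll, pitch, yaw] about the fixed x, y, z axes, in that order (R = Rz(yaw) Ry(pitch) Rx(roll)).
In Python, from bench import robot gives the robot as it stands. The module is installed in compiled form; this text tells all that it offers.
- The arm moves only by the tool move_arm, never from a script. Its argument "deltas" is one flat list of numbers, 7 for each row, row after row: the turn, a rotation vector about the tool's x, y, z in rad, then the shift along the tool's x, y, z in cm, then the closure, from -1 (fully open) to 1 (shut). A call has 1 to 8 rows; each row is the pose to reach, as a shift and turn from the pose commanded when the call began, along the tool's axes at that moment; what a row does not reach only later rows make up. A row lasts 1/10 s, in which the tool goes at most 50 mm and 8.59 degrees, less where a joint would pass 70% of its speed; a pose out of reach is approached as far as the arm can. A call with a gripper value outside its range is refused whole. The fingers move at their own pace and stop on an object; the grip force is fixed at half the most. Time passes only in rows, so rows that repeat a pose let the fingers close. It gives the time, the measured TCP pose, the force, the opening and the grip force at its end, in the units of the state.
- robot.get_obs(): the state, without advancing time (a new reading comes with each control period).
- robot.snapshot(name): name is "scene" or "top" or "wrist"; returns a dict with "image" (400x640x3 uint8, red, green, blue), "depth" (400x640 float32, m along the optical axis (not along the pixel's ray), 0 where there is no reading), "fov_y" (degrees; the focal length in pixels is half the picture's height over the tangent of half this angle, whatever the lens; pixels are square), "cx", "cy" (the principal point, pixels), "origin" and "orientation" of the camera in the world; the wrist camera has in their place "T_tool_cam" (4x4, takes a point from camera to tool coordinates, whose origin is the TCP and whose axes are the flange's). Camera axes: x right, y up, looking along -z (the intrinsics and any distortion apply to the point x, -y, -z); pixel columns grow to the right and rows downward; lengths in m; the calibration is good to about 2 mm. A picture is of the moment at which its call begins: read the wrist's pose just before it.
- robot.close_job(): hands the job in; it is judged then, once.
The state is a dict: "time": time; "joint_positions": joint angles; "qvel": joint speeds; "joint_torque": joint torques, N m; "tool_pos": TCP position; "ee_rot": TCP orientation; "wrist_force": force on the tool from outside, world axes, zero at the start; "wrist_torque": the same for the moment, N m; "width": finger opening in m; "finger_force": force on a finger pad.
Only numpy, scipy, OpenCV 4.12 (cv2) and the standard library are available. Lean on these libraries where they do the work, as an engineer would, in place of code of your own. Each camera call takes 0.05 s, during which the arm holds its last target. There are 200 camera calls.

TASK

Set the blue bush jig to its loading position: with the fingertips on its black rubber pad, push the stop-pin carrier fully across on its rods so that the pin stands over the slide, then push the sprung slide by its own black pad in past the stop pin and let it go, so that it springs back and is caught by the pin at mid travel. Push steadily and do not ram the parts against their end stops. Grip nothing: keep the fingers off the yellow plates behind the pads and off the red-knobbed pin, and leave the bushes and the jar standing where they are.

Things in the scene. Friction and masses are not known exactly. Their poses are not given: they have to be found in the camera images.
- jig: blue jig base fixed to the bench, 300 x 104 x 12 mm. Origin at bench height on the slide's centre line, plate from x = -140 to +160 mm. x: the direction in which the slide is pushed (away from the robot), y left, z up. A bridge at x = 31 to 89 mm carries two rods along y; its end posts, at y = +31 and -89 mm, are 62 mm high. Steel anvil, 57 mm high, at the far end. No part is above 115 mm.
- slide_bar (a joint): sprung slide's travel along jig +x, m: 0 home, 0.080 far end stop. Spring drives it home with 4 N at 0, 10 N at 0.080; lifting the pin over its ramped tooth adds about 5 N between 0.010 and 0.045. Carrier across: pushed past 0.046 the pin drops behind the tooth, and on release the slide comes back and stays at about 0.045 (latched, mid position). Without the pin it returns to 0.
- push_pad (a point): centre of the near face (towards jig -x and the robot) of the slide's upright black rubber push pad; moves with the slide. Pad 44 mm wide (along y), 10 mm thick, from 28 to 76 mm above the bench; free space in front of it. Behind it (+x) a yellow plate, 52 mm wide, 8 mm thick, top at 79 mm, with a brace: fingers must not press on that (gripping).
- carrier (a joint): travel of the stop-pin carrier along its rods towards the jig's +y (to the left), in m: 0 is parked at the right, 0.045 fully across at the end collars, where the pin stands over the middle of the slide. It moves with about 2.5 N of friction and stays where it is left.
- carrier_pad (a point): centre of the outer (right, jig -y) face of the carrier's upright black rubber pad; moves with the carrier; push it towards jig +y. Pad 36 mm wide (along jig x), 8 mm thick, from 67 to 101 mm above the bench; the right end post below the space beside it is 62 mm high. Behind it a yellow plate, 44 mm wide, 8 mm thick, top at 104 mm: fingers must not press on that.
- stop_pin (a joint): lift of the vertical sprung stop pin (steel, 10 mm diameter, red knob on top) in the carrier, in m: 0 is down, about 0.015 when riding on the tooth of the slide. It moves by itself. Its knob, 16 mm diameter, reaches 92 mm above the bench (107 mm when lifted); fingers must not press on it.
- steel_bush_mid (a point): centre of a bright steel bush, 42 mm diameter, 66 mm high, standing loose to the left of the jig; a bystander
- small_bush_mid (a point): centre of a small brown bush, 32 mm diameter, 42 mm high, standing loose to the left of the jig; a bystander
- small_jar_mid (a point): centre of a small brown jar with black cap, 42 mm diameter, 65 mm high, standing loose to the right of the jig; a bystander

How it is judged:
By the outcome, as a careful person would: the job done as asked, in the order asked, and still so for the second after the job is handed in, with the robot touching nothing.
It also fails if it takes over 45 s, if anything falls off the work surface, if the arm or the gripper's body presses on something with over 40 N, if the wrist force passes 120 N, or if a joint passes its speed limit or range.

## Working session

There is one attempt and no reset: what is moved stays moved. The work goes in short steps, Python scripts to look and compute and a tool call to move; the robot and the scene stay as the last step left them, time stands still between calls to the robot, and variables do not carry over. Pictures are saved under pics/ and viewed, at most 10 in all, crops included, and the job is handed in when it is done.

Besides the shell and the picture viewer there is one more tool, called by a JSON object that holds its "api" and its "payload", one argument or row to a line. move_arm: Moves the arm, as the interface text tells. Its arguments: {"type":"object","properties":{"deltas":{"type":"array","items":{"type":"number"}}},"required":["deltas"]}

```bash
mkdir -p pics; cat > h.py <<'E'
import numpy as np,cv2,pickle
from bench import robot
from scipy.spatial.transform import Rotation as R
def snap(n,f):
    o=robot.get_obs(); s=robot.snapshot(n); s['obs']=o
    cv2.imwrite(f'pics/{f}.png',s['image'][:,:,::-1]); pickle.dump(s,open(f'{f}.pkl','wb')); return s
def rot(o):
    o=np.array(o,float)
    return o if o.shape==(3,3) else (R.from_euler('xyz',o).as_matrix() if o.size==3 else R.from_quat(o).as_matrix())
def cloud(s):
    f=200/np.tan(np.radians(s['fov_y'])/2); v,u=np.mgrid[0:400,0:640]; d=s['depth']
    p=np.stack([(u-s['cx'])/f*d,-(v-s['cy'])/f*d,-d],-1)
    if 'T_tool_cam' in s:
        T=np.array(s['T_tool_cam']); p=p@T[:3,:3].T+T[:3,3]; o=s['obs']
        return p@rot(o['ee_rot']).T+np.array(o['tool_pos'])
    return p@rot(s['orientation']).T+np.array(s['origin'])
E
python3 - <<'E'
from h import *
for n in('top','scene'):
    s=snap(n,n+'0'); print({k:v for k,v in s.items() if k not in('image','depth')})
E
```

```text
{'fov_y': 43.545080928824675, 'cx': 320.09747929591276, 'cy': 203.77281888499178, 'origin': array([0.47287573, 0.08476279, 0.98629299]), 'orientation': array([ 0.13655271, -0.01851048, -1.57788127]), 'obs': {'time': 0.0, 'joint_positions': array([-1.32410699e+00,  8.79118077e-02,  1.37222893e+00,  8.30509230e-06,
        1.68363468e+00, -1.03100455e-01]), 'qvel': array([-1.62860445e-04, -9.91733876e-04, -8.47439719e-04,  6.30425068e-05,
        1.79362462e-03, -1.63957684e-03]), 'joint_torque': array([ 2.26322933e-03, -3.40171659e+01, -3.02429545e+01,  7.20640970e-02,
        3.29431461e-02, -1.74199740e-04]), 'tool_pos': array([ 0.18834661, -0.51615232,  0.20434066]), 'ee_rot': array([-3.13942232e+00, -2.32856532e-04,  3.49790463e-01]), 'wrist_force': array([-0.25004439, -0.43352496,  0.13881938]), 'wrist_torque': array([-0.03411172, -0.00498087,  0.02335327]), 'finger_force': 0.0, 'width': 0.09395750738392514}}
{'fov_y': 45.73001693837606, 'cx': 315.5445289901409, 'cy': 203.46720045039493, 'origin': array([0.28020551, 0.70911525, 0.89327553]), 'orientation': array([ 0.72788236,  0.01095419, -2.68497658]), 'obs': {'time': 0.05, 'joint_positions': array([-1.32413064e+00,  8.79448122e-02,  1.37218887e+00, -2.39395203e-05,
        1.68359128e+00, -1.03086904e-01]), 'qvel': array([ 1.49265381e-03,  7.44292047e-04, -1.05742818e-03,  1.81608468e-03,
       -3.70976643e-05, -1.71007657e-04]), 'joint_torque': array([ 1.96611771e-03, -3.41536832e+01, -3.03596914e+01,  7.20233400e-02,
        3.04330001e-02, -8.93876017e-05]), 'tool_pos': array([ 0.18833151, -0.5161913 ,  0.20434291]), 'ee_rot': array([-3.13946922e+00, -1.95756769e-04,  3.49749717e-01]), 'wrist_force': array([-0.20225652, -0.09050049, -0.71963074]), 'wrist_torque': array([ 0.04594903, -0.02601445, -0.01670869]), 'finger_force': 0.0, 'width': 0.09372779892547634}}
```

View pics/top0.png

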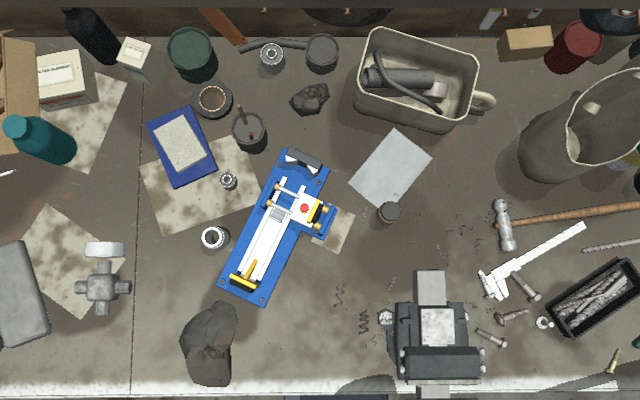

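View pics/scene0.png

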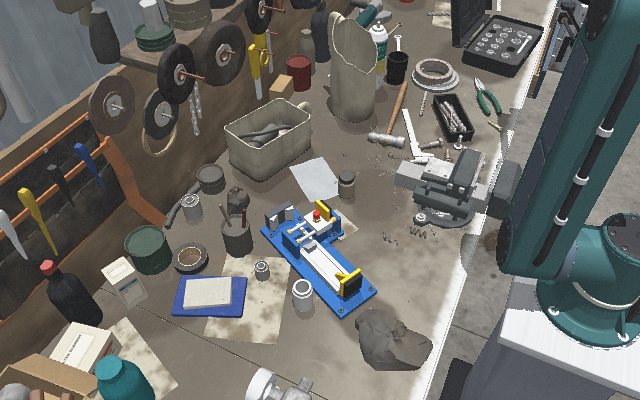

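```bash
python3 - <<'E'
from h import *
s=pickle.load(open('top0.pkl','rb')); P=cloud(s); im=s['image']
c=im[140:310,190:420,::-1]; cv2.imwrite('pics/c1.png',cv2.resize(c,None,fx=3.4,fy=3.4,interpolation=cv2.INTER_CUBIC))
r,g,b=[im[...,i].astype(int) for i in range(3)]
m=(b>110)&(r<70)&(g<110)&(np.mgrid[0:400,0:640][1]>210)&(np.mgrid[0:400,0:640][1]<350)
q=P[m]; print(m.sum(),np.percentile(q[:,2],[5,25,50,75,95]))
q=q[abs(q[:,2]-.012)<.006]; (c,sz,a)=cv2.minAreaRect((q[:,:2]*1000).astype(np.float32)); print(c,sz,a, cv2.boxPoints((c,sz,a)))
y=(r>150)&(g>110)&(b<80)
n,l,st,ce=cv2.connectedComponentsWithStats(y[140:310,190:420].astype(np.uint8))
for i in range(1,n):
    if st[i,4]>8:
        k=np.zeros_like(y);k[140:310,190:420]=l==i; print(st[i],ce[i]+[190,140],np.median(P[k],0).round(4),P[k].min(0).round(3),P[k].max(0).round(3))
for n,(u,v) in dict(bush=(213,237),small=(229,180),jar=(389,212),vise=(430,290)).items(): print(n,P[v-3:v+4,u-3:u+4].reshape(-1,3).mean(0).round(3))
E
```

```text
1074 [0.01008142 0.01231906 0.01370548 0.01535814 0.06279523]
(563.9347534179688, 152.87562561035156) (307.35406494140625, 239.3930206298828) 3.742706298828125 [[402.7722   262.2854  ]
 [418.39877   23.402966]
 [725.0973    43.46585 ]
 [709.4707   282.3483  ]]
[ 55 120  12  21  59] [250.94915254 268.22033898] [0.482  0.195  0.0522] [0.461 0.187 0.038] [0.497 0.204 0.077]
bush [0.543 0.275 0.006]
small [0.652 0.243 0.027]
jar [ 0.583 -0.061  0.066]
vise [ 0.441 -0.127  0.088]
```

View pics/c1.png

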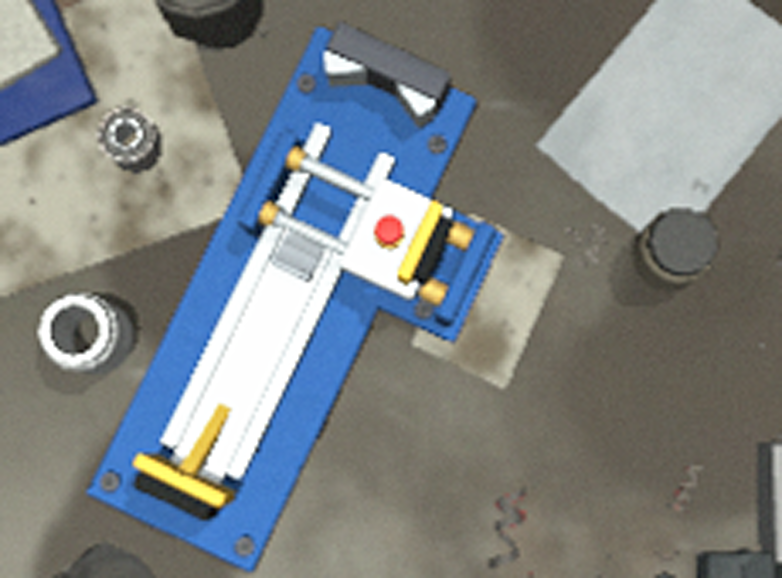

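The crop (scale 3.4, offset 190,140) shows the jig corners at about (90,492), (250,568), (320,27), (475,100). The slide pad is near (180,497), the carrier pad near (435,250) on the right of its yellow plate, and the red knob at (389,230).

```bash
cat >> h.py <<'E'
def pix(s,u,v,z):
    f=200/np.tan(np.radians(s['fov_y'])/2); d=np.array([(u-s['cx'])/f,-(v-s['cy'])/f,-1]); o=np.array(s['origin'])
    d=rot(s['orientation'])@d; return o+d*(z-o[2])/d[2]
E
python3 - <<'E'
from h import *
s=pickle.load(open('top0.pkl','rb'))
def c(x,y,z): return pix(s,190+x/3.4,140+y/3.4,z)[:2]
W=np.array([c(90,492,.012),c(250,570,.012),c(320,27,.012),c(475,100,.012)])
J=np.array([[-.14,.052],[-.14,-.052],[.16,.052],[.16,-.052]])
print(W.round(4),np.linalg.norm(W[0]-W[2]),np.linalg.norm(W[0]-W[1]))
A=J-J.mean(0);B=W-W.mean(0); th=np.arctan2((A[:,0]*B[:,1]-A[:,1]*B[:,0]).sum(),(A*B).sum())
Rm=np.array([[np.cos(th),-np.sin(th)],[np.sin(th),np.cos(th)]]); t=W.mean(0)-Rm@J.mean(0)
print('yaw',th,'t',t,'res',(J@Rm.T+t-W).round(4))
q=lambda n,x,y,z: print(n,((c(x,y,z)-t)@Rm).round(4))
q('knob',389,230,.09);q('plateS L',135,455,.079);q('plateS R',230,493,.079);q('padS front L',137,484,.076);q('padS front R',208,518,.076)
q('plC near',402,278,.104);q('plC far',435,202,.104);q('padC near',417,281,.101);q('padC far',450,214,.101)
q('collar',462,236,.05);q('post corner',503,232,.0);q('jar',680,240,.065);q('bush',77,332,.066);q('small',128,134,.042)
E
```

```text
[[0.4512 0.2653]
 [0.4073 0.175 ]
 [0.7192 0.1367]
 [0.6754 0.0462]] 0.297350771825676 0.10036514386303697
yaw -0.4480971020565607 t [0.55424788 0.16014153] res [[-0.0006  0.0024]
 [-0.0018 -0.0011]
 [ 0.0017  0.001 ]
 [ 0.0006 -0.0023]]
knob [ 0.0593 -0.0431]
plateS L [-0.1045  0.0269]
plateS R [-0.101  -0.0269]
padS front L [-0.1178  0.0196]
padS front R [-0.1177 -0.022 ]
plC near [ 0.0379 -0.061 ]
plC far [ 0.0814 -0.0594]
padC near [ 0.0401 -0.0686]
padC far [ 0.0794 -0.0691]
collar [ 0.0781 -0.0784]
post corner [ 0.0968 -0.0977]
jar [ 0.1253 -0.1874]
bush [-0.0601  0.0864]
small [0.0508 0.116 ]
```

```bash
cat >> h.py <<'E'
TH=-.448; T0=np.array([.5542,.1601])
def w(jx,jy,z):
    c,s_=np.cos(TH),np.sin(TH); return np.array([T0[0]+c*jx-s_*jy,T0[1]+s_*jx+c*jy,z])
def st():
    o=robot.get_obs(); p=np.array(o['tool_pos']); c,s_=np.cos(TH),np.sin(TH); d=p[:2]-T0; f=o['wrist_force']
    print('t',round(o['time'],2),'jig',(np.array([c*d[0]+s_*d[1],-s_*d[0]+c*d[1],p[2]])*1000).round(1),'F jig',np.round([c*f[0]+s_*f[1],-s_*f[0]+c*f[1],f[2]],1),'w',o['width'],'j',np.round(o['joint_positions'],2),'rpy',np.round(o['ee_rot'],3))
    return o
def go(jx,jy,z,yaw=np.pi-.448):
    o=st(); M=rot(o['ee_rot']); G=R.from_euler('xyz',[np.pi,0,yaw]).as_matrix()
    print('delta',R.from_matrix(M.T@G).as_rotvec().round(3),(M.T@(w(jx,jy,z)-o['tool_pos'])*100).round(2))
E
python3 -c "
from h import *
go(.06,-.13,.16)"
```

```text
t 0.1 jig [ -36.8 -768.1  204.5] F jig [-1.  -0.4  0.3] w 0.09429772117139096 j [-1.32  0.09  1.37 -0.    1.68 -0.1 ] rpy [-3.14 -0.    0.35]
delta [-1.000e-03 -2.000e-03 -2.344e+00] [ 52.43 -37.62   4.53]
```

{"api": "move_arm", "payload": {
  "deltas": [0,0,-2.344,52.4,-37.6,0,1,0,0,-2.344,52.4,-37.6,0,1,0,0,-2.344,52.4,-37.6,0,1,0,0,-2.344,52.4,-37.6,0,1,0,0,-2.344,52.4,-37.6,0,1,0,0,-2.344,52.4,-37.6,0,1,0,0,-2.344,52.4,-37.6,0,1,0,0,-2.344,52.4,-37.6,0,1]
}}

```text
time: 0.9
tool_pos: [0.4144, -0.1843, 0.2052]
ee_rot: [-3.141, 0.0, 1.556]
wrist_force: [0.0, -1.0, 0.4]
width: 0.0333
finger_force: 0.0
```

```bash
python3 -c "
from h import *
go(.06,-.13,.2)"
```

```text
t 0.9 jig [  23.2 -371.   205.2] F jig [ 0.4 -0.8  0.4] w 0.03325590214775652 j [-0.54 -0.13  1.58 -0.    1.69 -0.53] rpy [-3.141  0.     1.556]
delta [-0.     0.    -1.138] [20.33 13.45  0.51]
```

{"api": "move_arm", "payload": {
  "deltas": [0,0,-1.13,19,12.5,0,1,0,0,-1.13,19,12.5,0,1,0,0,-1.13,19,12.5,0,1,0,0,-1.13,19,12.5,0,1,0,0,-1.13,19,12.5,0,1,0,0,-1.13,19,12.5,0,1,0,0,-1.13,19,12.5,0,1,0,0,-1.13,19,12.5,0,1]
}}

```text
time: 1.7
tool_pos: [0.5426, 0.0016, 0.2046]
ee_rot: [-3.141, -0.002, 2.685]
wrist_force: [0.2, 0.2, 0.6]
width: 0.0004
finger_force: 0.0
```

```bash
python3 -c "
from h import *
go(.06,-.11,.14)
s=snap('wrist','w1');P=cloud(s);print(s['T_tool_cam'])"
```

```text
t 1.7 jig [  58.2 -147.8  204.6] F jig [0.1 0.2 0.6] w 0.00038514859781380283 j [-0.1   0.07  1.39 -0.    1.68 -1.22] rpy [-3.141e+00 -2.000e-03  2.685e+00]
delta [-0.001 -0.002 -0.008] [-0.16  3.79  6.45]
[[ 7.90440011e-04  9.58153393e-01  2.86254171e-01  8.25296083e-02]
 [ 9.99999290e-01 -5.01967403e-04 -1.08112898e-03  9.70418922e-04]
 [-8.92197135e-04  2.86254822e-01 -9.58153109e-01 -1.77170635e-01]
 [ 0.00000000e+00  0.00000000e+00  0.00000000e+00  1.00000000e+00]]
```

View pics/w1.png

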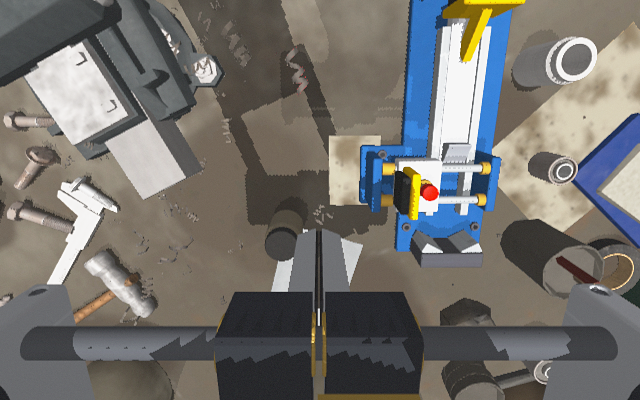

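The wrist view shows the carrier's black pad at (402,188), the yellow plate at (413,190) and the knob at (430,190). Next I check their jig coordinates from depth.

```bash
python3 - <<'E'
from h import *
s=pickle.load(open('w1.pkl','rb'));P=cloud(s);c,n=np.cos(TH),np.sin(TH)
D=P[...,:2]-T0; J=np.stack([c*D[...,0]+n*D[...,1],-n*D[...,0]+c*D[...,1],P[...,2]],-1)
z=J[...,2]
for nm,lo,hi,a in (('pad+plate',.092,.112,(385,425,160,222)),('knob',.085,.096,(422,442,178,204)),('jar',.06,.07,(262,300,220,265))):
    q=J[a[2]:a[3],a[0]:a[1]].reshape(-1,3);q=q[(q[:,2]>lo)&(q[:,2]<hi)]
    print(nm,len(q),np.percentile(q,[2,50,98],axis=0).round(4).tolist())
for v in (175,190,205): print([tuple((J[v,u]*1000).round(0)) for u in range(388,424,3)])
E
```

```text
pad+plate 838 [[0.0409, -0.0707, 0.0928], [0.0607, -0.0625, 0.0999], [0.0817, -0.0554, 0.1031]]
knob 228 [[0.0548, -0.0481, 0.0855], [0.0614, -0.0417, 0.0899], [0.069, -0.0345, 0.0915]]
jar 802 [[0.111, -0.2039, 0.0608], [0.1268, -0.188, 0.0629], [0.1444, -0.1733, 0.0643]]
[(np.float64(52.0), np.float64(-74.0), np.float64(52.0)), (np.float64(62.0), np.float64(-61.0), np.float64(11.0)), (np.float64(53.0), np.float64(-67.0), np.float64(50.0)), (np.float64(47.0), np.float64(-71.0), np.float64(78.0)), (np.float64(45.0), np.float64(-70.0), np.float64(85.0)), (np.float64(44.0), np.float64(-67.0), np.float64(88.0)), (np.float64(45.0), np.float64(-64.0), np.float64(87.0)), (np.float64(44.0), np.float64(-63.0), np.float64(90.0)), (np.float64(42.0), np.float64(-62.0), np.float64(99.0)), (np.float64(41.0), np.float64(-61.0), np.float64(102.0)), (np.float64(41.0), np.float64(-58.0), np.float64(101.0)), (np.float64(50.0), np.float64(-43.0), np.float64(66.0))]
[(np.float64(81.0), np.float64(-63.0), np.float64(9.0)), (np.float64(81.0), np.float64(-60.0), np.float64(10.0)), (np.float64(64.0), np.flo
[... 536 characters left out ...]
t64(82.0))]
[(np.float64(83.0), np.float64(-73.0), np.float64(59.0)), (np.float64(83.0), np.float64(-70.0), np.float64(59.0)), (np.float64(79.0), np.float64(-70.0), np.float64(71.0)), (np.float64(75.0), np.float64(-71.0), np.float64(85.0)), (np.float64(71.0), np.float64(-70.0), np.float64(95.0)), (np.float64(70.0), np.float64(-69.0), np.float64(99.0)), (np.float64(70.0), np.float64(-66.0), np.float64(100.0)), (np.float64(71.0), np.float64(-63.0), np.float64(98.0)), (np.float64(69.0), np.float64(-61.0), np.float64(102.0)), (np.float64(69.0), np.float64(-59.0), np.float64(104.0)), (np.float64(70.0), np.float64(-55.0), np.float64(101.0)), (np.float64(82.0), np.float64(-40.0), np.float64(63.0))]
```

{"api": "move_arm", "payload": {
  "deltas": [0,0,0,-0.2,3.0,4,1,0,0,0,-0.2,4.0,8,1,0,0,0,-0.2,4.0,11,1,0,0,0,-0.2,4.0,12.6,1,0,0,0,-0.2,4.0,12.6,1,0,0,0,-0.2,4.0,12.6,1]
}}

```text
time: 2.35
tool_pos: [0.5624, 0.0359, 0.0796]
ee_rot: [-3.141, -0.0, 2.679]
wrist_force: [0.3, 0.8, 1.2]
width: 0.0003
finger_force: 0.0
```

```bash
python3 -c "
from h import *
go(.06,-.083,.078)"
```

```text
t 2.35 jig [  61.2 -108.4   79.6] F jig [-0.1  0.9  1.2] w 0.0002510974503856336 j [-0.04  0.18  1.53 -0.    1.44 -1.14] rpy [-3.141 -0.     2.679]
delta [-0.    -0.    -0.015] [0.16 2.54 0.16]
```

{"api": "move_arm", "payload": {
  "deltas": [0,0,0,0.1,0.8,0.1,1,0,0,-0.01,0.1,1.5,0.1,1,0,0,-0.015,0.1,2.0,0.1,1,0,0,-0.015,0.1,2.3,0.1,1,0,0,-0.015,0.1,2.6,0.1,1,0,0,-0.015,0.1,2.9,0.1,1,0,0,-0.015,0.1,3.2,0.1,1,0,0,-0.015,0.1,3.5,0.1,1]
}}

```text
time: 3.15
tool_pos: [0.5773, 0.0676, 0.0786]
ee_rot: [-3.141, 0.0, 2.694]
wrist_force: [-1.6, -3.2, 1.5]
width: 0.0
finger_force: 1.4
```

```bash
python3 -c "
from h import *
go(.06,-.038,.078)"
```

```text
t 3.15 jig [ 60.9 -73.4  78.6] F jig [-0.  -3.6  1.5] w 3.780409870996241e-05 j [ 0.02  0.21  1.48 -0.    1.45 -1.1 ] rpy [-3.141  0.     2.694]
delta [-0.     0.     0.001] [0.08 3.54 0.06]
```

{"api": "move_arm", "payload": {
  "deltas": [0,0,0,0,0.4,0,1,0,0,0,0,0.8,0,1,0,0,0,0,1.2,0,1,0,0,0,0,1.6,0,1,0,0,0,0,2.0,0,1,0,0,0,0,2.4,0,1,0,0,0,0,2.7,0,1,0,0,0,0,2.9,0,1]
}}

```text
time: 3.95
tool_pos: [0.5899, 0.0942, 0.0784]
ee_rot: [-3.142, 0.0, 2.695]
wrist_force: [-1.0, -2.8, 1.8]
width: 0.0006
finger_force: 1.3
```

{"api": "move_arm", "payload": {
  "deltas": [0,0,0,0,0.1,0,1,0,0,0,0,0.2,0,1,0,0,0,0,0.3,0,1,0,0,0,0,0.4,0,1]
}}

```text
time: 4.35
tool_pos: [0.5911, 0.0967, 0.0784]
ee_rot: [-3.14, -0.0, 2.695]
wrist_force: [-2.3, -5.3, 2.9]
width: 0.0002
finger_force: 3.1
```

```bash
python3 -c "
from h import *
go(.06,-.038,.078)"
```

```text
t 4.35 jig [ 60.7 -41.2  78.4] F jig [ 0.2 -5.7  2.9] w 0.00017468758452820983 j [ 0.07  0.25  1.44 -0.    1.45 -1.05] rpy [-3.14  -0.     2.695]
delta [-0.002 -0.     0.001] [0.07 0.32 0.04]
```

{"api": "move_arm", "payload": {
  "deltas": [0,0,0,0,0.1,0,1,0,0,0,0,0.2,0,1,0,0,0,0,0.2,0,1]
}}

```text
time: 4.65
tool_pos: [0.5911, 0.0967, 0.0785]
ee_rot: [-3.136, -0.001, 2.694]
wrist_force: [-3.5, -9.0, 5.0]
width: 0.0004
finger_force: 4.7
```

```bash
python3 -c "
from h import *
go(.06,-.038,.078)"
```

```text
t 4.65 jig [ 60.7 -41.2  78.5] F jig [ 0.7 -9.6  5. ] w 0.0004192071717983315 j [ 0.07  0.25  1.43 -0.    1.46 -1.05] rpy [-3.136e+00 -1.000e-03  2.694e+00]
delta [-0.006 -0.001  0.   ] [0.07 0.32 0.05]
```

{"api": "move_arm", "payload": {
  "deltas": [0,0,0,0,-0.6,0,1,0,0,0,0,-2,0,1,0,0,0,0,-5,0,1,0,0,0,0,-8,-3,1,0,0,0,0,-10,-8,1,0,0,0,0,-11,-12,1,0,0,0,0,-11,-12,1]
}}

```text
time: 5.35
tool_pos: [0.5475, -0.0014, 0.2065]
ee_rot: [3.136, 0.013, 2.693]
wrist_force: [0.1, 0.2, 0.2]
width: 0.0004
finger_force: 0.0
```

```bash
python3 - <<'E'
from h import *
go(-.165,0,.2)
s=snap('wrist','w2');cv2.imwrite('pics/w2c.png',cv2.resize(s['image'][:280,320:,::-1],None,fx=2,fy=2))
P=cloud(s);c,n=np.cos(TH),np.sin(TH)
D=P[...,:2]-T0; J=np.stack([c*D[...,0]+n*D[...,1],-n*D[...,0]+c*D[...,1],P[...,2]],-1)
r,g,b=[s['image'][...,i].astype(int) for i in range(3)]
for nm,m in (('yellow',(r>150)&(g>110)&(b<80)),('red',(r>150)&(g<80)&(b<80))):
    for lo,hi in ((-.14,-.06),(.03,.09)):
        q=J[m&(J[...,2]>.06)&(J[...,0]>lo)&(J[...,0]<hi)&(abs(J[...,1])<.08)]
        if len(q): print(nm,len(q),np.percentile(q,[2,50,98],axis=0).round(4).tolist())
E
```

```text
t 5.35 jig [  63.9 -148.4  206.5] F jig [-0.   0.3  0.2] w 0.00039271079859325695 j [-0.11  0.07  1.39  0.    1.67 -1.23] rpy [3.136 0.013 2.693]
delta [ 0.006  0.013 -0.001] [22.91 14.83  0.43]
yellow 128 [[-0.0996, -0.0021, 0.0602], [-0.0948, 0.0021, 0.0633], [-0.0901, 0.0065, 0.0665]]
yellow 475 [[0.0407, -0.0781, 0.0601], [0.0604, -0.0166, 0.1017], [0.0822, 0.0256, 0.1033]]
red 190 [[0.055, -0.0048, 0.0879], [0.0612, 0.0017, 0.09], [0.0678, 0.009, 0.0915]]
```

View pics/w2c.png

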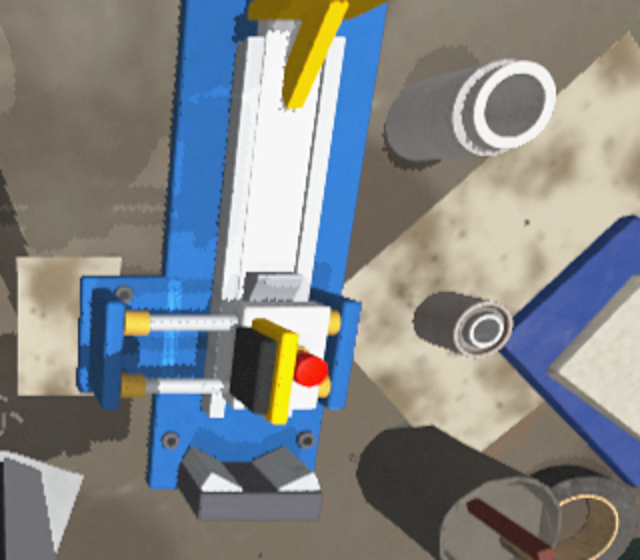

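The carrier is across against its collars (left end about (333,322)) with the knob (312,368) over the slide's middle. I check the height of the dark lump near the slide's front before lowering.

```bash
python3 - <<'E'
from h import *
s=pickle.load(open('top0.pkl','rb'));P=cloud(s);c,n=np.cos(TH),np.sin(TH)
D=P[...,:2]-T0; J=np.stack([c*D[...,0]+n*D[...,1],-n*D[...,0]+c*D[...,1],P[...,2]],-1)
q=J[295:390,175:240].reshape(-1,3);q=q[q[:,2]>.025];print(np.percentile(q,[1,50,99],axis=0).round(3).tolist())
m=(J[...,0]<-.12)&(J[...,0]>-.2)&(abs(J[...,1])<.1)&(J[...,2]>.03)
print(m.sum(), J[m].min(0) if m.any() else '', J[m].max(0) if m.any() else '')
q=J[(J[...,0]>-.13)&(J[...,0]<-.09)&(abs(J[...,1])<.03)&(J[...,2]>.06)];print(np.percentile(q,[2,50,98],axis=0).round(4).tolist())
E
```

```text
[[-0.304, -0.041, 0.025], [-0.236, 0.008, 0.038], [-0.165, 0.058, 0.054]]
506 [-0.19995063 -0.02219901  0.03003566] [-0.16578351  0.05058252  0.04837001]
[[-0.1185, -0.0239, 0.0629], [-0.1075, 0.0001, 0.0782], [-0.0925, 0.0237, 0.0826]]
```

{"api": "move_arm", "payload": {
  "deltas": [0.006,0.013,0,22.9,14.8,0.4,1,0.006,0.013,0,22.9,14.8,0.4,1,0.006,0.013,0,22.9,14.8,0.4,1,0.006,0.013,0,22.9,14.8,0.4,1,0.006,0.013,0,22.9,14.8,0.4,1,0.006,0.013,0,22.9,14.8,0.4,1,0.006,0.013,0,22.9,14.8,0.4,1,0.006,0.013,0,22.9,14.8,0.4,1]
}}

```text
time: 6.2
tool_pos: [0.4014, 0.2325, 0.1929]
ee_rot: [-3.134, -0.014, 2.696]
wrist_force: [1.1, -0.2, -0.4]
width: 0.0002
finger_force: 0.0
```

```bash
python3 - <<'E'
from h import *
go(-.15,0,.042)
E
```

```text
t 6.2 jig [-169.    -0.9  192.9] F jig [ 1.   0.3 -0.4] w 0.00017556163980746186 j [ 0.4  -0.09  1.57  0.01  1.67 -0.73] rpy [-3.134 -0.014  2.696]
delta [-0.008 -0.014  0.003] [-2.12  0.21 15.06]
```

{"api": "move_arm", "payload": {
  "deltas": [-0.007,-0.014,0,-2.5,0.1,2,1,-0.007,-0.014,0,-2.5,0.1,5,1,-0.007,-0.014,0,-2.5,0.1,8,1,-0.007,-0.014,0,-2.5,0.1,11,1,-0.007,-0.014,0,-2.5,0.1,13.5,1,-0.007,-0.014,0,-2.5,0.1,15,1,-0.007,-0.014,0,-2.5,0.1,15,1,-0.007,-0.014,0,-2.5,0.1,15,1]
}}

```text
time: 7.0
tool_pos: [0.4234, 0.2216, 0.0439]
ee_rot: [3.141, 0.001, 2.693]
wrist_force: [0.5, 0.6, 0.1]
width: 0.0002
finger_force: 0.0
```

```bash
python3 - <<'E'
from h import *
go(-.127,0,.045)
E
```

```text
t 7.0 jig [-144.5   -1.2   43.9] F jig [0.1 0.8 0.1] w 0.00015905522603218262 j [ 0.36  0.02  1.77 -0.    1.35 -0.76] rpy [3.141e+00 1.000e-03 2.693e+00]
delta [ 0.     0.001 -0.001] [-1.75  0.12 -0.11]
```

Now a steady push in jig +x (tool −x).

{"api": "move_arm", "payload": {
  "deltas": [0,0,0,-0.6,0.1,0,1,0,0,0,-1.1,0.1,0,1,0,0,0,-1.4,0.1,0,1,0,0,0,-1.7,0.1,0,1,0,0,0,-2.0,0.1,0,1,0,0,0,-2.3,0.1,0,1,0,0,0,-2.6,0.1,0,1,0,0,0,-2.9,0.1,0,1]
}}

```text
time: 7.8
tool_pos: [0.449, 0.2117, 0.0444]
ee_rot: [3.14, -0.001, 2.695]
wrist_force: [-5.4, 2.4, 3.2]
width: 0.0004
finger_force: 2.7
```

```bash
python3 - <<'E'
from h import *
st()
E
```

```text
t 7.8 jig [-117.2    0.9   44.4] F jig [-5.9 -0.2  3.2] w 0.0003679818208339004 j [ 0.33  0.06  1.73  0.    1.35 -0.8 ] rpy [ 3.140e+00 -1.000e-03  2.695e+00]
```

{"api": "move_arm", "payload": {
  "deltas": [0,0,0,-0.4,0,0,1,0,0,0,-0.8,0,0,1,0,0,0,-1.2,0,0,1,0,0,0,-1.6,0,0,1,0,0,0,-2.0,0,0,1,0,0,0,-2.4,0,0,1,0,0,0,-2.8,0,0,1,0,0,0,-3.1,0,0,1]
}}

```text
time: 8.6
tool_pos: [0.4751, 0.1991, 0.0443]
ee_rot: [3.141, -0.004, 2.696]
wrist_force: [-6.9, 3.0, 5.6]
width: 0.0006
finger_force: 3.9
```

```bash
python3 - <<'E'
from h import *
st()
E
```

```text
t 8.6 jig [-88.2   0.9  44.3] F jig [-7.6 -0.3  5.6] w 0.0006301412568206913 j [ 0.28  0.1   1.68  0.    1.36 -0.84] rpy [ 3.141 -0.004  2.696]
```

{"api": "move_arm", "payload": {
  "deltas": [0,0,0,-0.3,0,0,1,0,0,0,-0.6,0,0,1,0,0,0,-0.9,0,0,1,0,0,0,-1.2,0,0,1,0,0,0,-1.4,0,0,1,0,0,0,-1.6,0,0,1,0,0,0,-1.6,0,0,1]
}}

```text
time: 9.3
tool_pos: [0.4903, 0.1918, 0.0443]
ee_rot: [3.141, -0.003, 2.695]
wrist_force: [-6.6, 2.7, 6.4]
width: 0.0005
finger_force: 3.9
```

```bash
python3 - <<'E'
from h import *
st()
s=snap('wrist','w3');P=cloud(s);c,n=np.cos(TH),np.sin(TH)
D=P[...,:2]-T0; J=np.stack([c*D[...,0]+n*D[...,1],-n*D[...,0]+c*D[...,1],P[...,2]],-1)
E
```

```text
t 9.3 jig [-71.3   0.9  44.3] F jig [-7.1 -0.4  6.4] w 0.00046163185245303784 j [ 0.26  0.13  1.66  0.    1.36 -0.86] rpy [ 3.141e+00 -3.000e-03  2.695e+00]
```

View pics/w3.png

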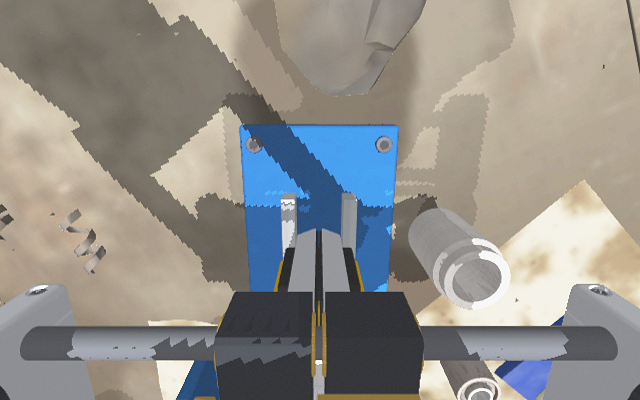

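The fingers are on the slide's pad, with the jig's near end at (240-398,125). I'll push a little more for margin, then back off gently.

{"api": "move_arm", "payload": {
  "deltas": [0,0,0,-0.3,0,0,1,0,0,0,-0.6,0,0,1,0,0,0,-0.6,0,0,1]
}}

```text
time: 9.65
tool_pos: [0.4956, 0.1893, 0.0443]
ee_rot: [3.141, -0.003, 2.695]
wrist_force: [-6.7, 4.1, 5.6]
width: 0.0003
finger_force: 4.2
```

{"api": "move_arm", "payload": {
  "deltas": [0,0,0,0.4,0,0,1,0,0,0,0.8,0,0,1,0,0,0,1.2,0,0,1,0,0,0,1.6,0,0,1,0,0,0,2.0,0,0,1,0,0,0,2.4,0,0,1,0,0,0,2.8,0,0,1,0,0,0,2.8,0,0,1]
}}

```text
time: 10.45
tool_pos: [0.4721, 0.2, 0.044]
ee_rot: [3.141, 0.002, 2.695]
wrist_force: [-0.9, 0.3, -0.5]
width: 0.0005
finger_force: 0.0
```

```bash
python3 - <<'E'
from h import *
st()
E
```

```text
t 10.45 jig [-91.3   0.5  44. ] F jig [-0.9 -0.1 -0.5] w 0.0005416501539212934 j [ 0.29  0.09  1.69 -0.    1.35 -0.83] rpy [3.141e+00 2.000e-03 2.695e+00]
```

The fingers are free of the slide, so it seems latched. Now I back out, lift, and look.

{"api": "move_arm", "payload": {
  "deltas": [0,0,0,2,0,0,1,0,0,0,4,0,0,1,0,0,0,5,0,-3,1,0,0,0,5,0,-7,1,0,0,0,5,0,-11,1,0,0,0,5,0,-15,1,0,0,0,8,-4,-18,1,0,0,0,8,-4,-18,1]
}}

```text
time: 11.25
tool_pos: [0.3819, 0.1986, 0.2286]
ee_rot: [3.136, 0.007, 2.695]
wrist_force: [1.7, -0.3, -0.2]
width: 0.0004
finger_force: 0.0
```

```bash
python3 - <<'E'
from h import *
st()
for nm in('top','scene'):
    s=snap(nm,nm+'9')
    a=(140,310,190,420) if nm=='top' else (180,330,240,390)
    cv2.imwrite(f'pics/{nm}9c.png',cv2.resize(s['image'][a[0]:a[1],a[2]:a[3],::-1],None,fx=3.4,fy=3.4,interpolation=cv2.INTER_CUBIC))
E
```

```text
t 11.25 jig [-172.   -39.9  228.6] F jig [ 1.7  0.5 -0.2] w 0.0004333314305972594 j [ 0.35 -0.19  1.59 -0.    1.73 -0.78] rpy [3.136 0.007 2.695]
```

View pics/top9c.png

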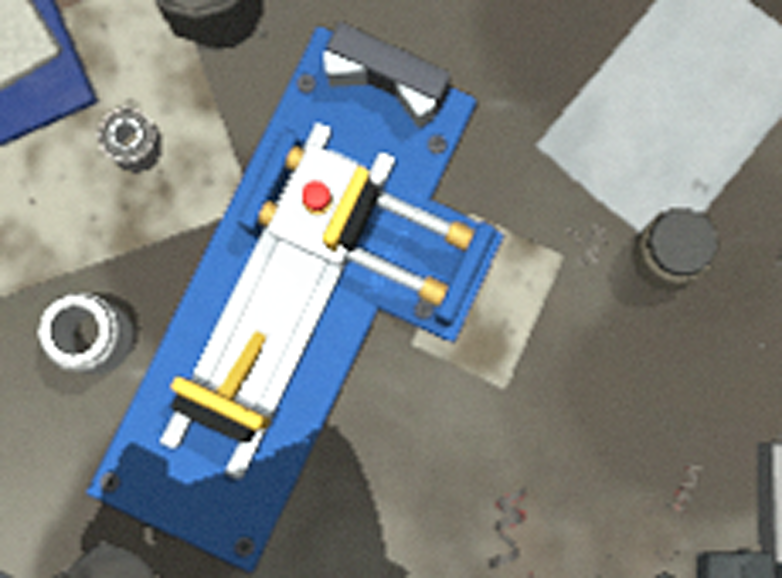

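View pics/scene9c.png

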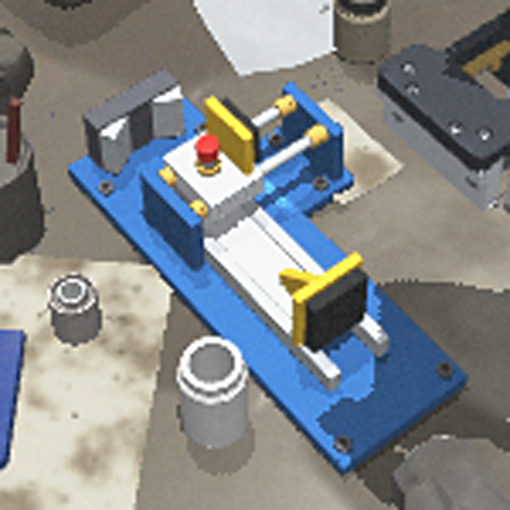

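The slide's plate has moved about 45 mm, to (218,403), and is caught there. The carrier is at its collars with the knob at (316,195). The bushes and jar have not moved.

```bash
python3 -c "
from h import *
print(robot.close_job())"
```

```text
the job is handed in; nothing more can be done
None
```

The jig is in its loading position and handed in: the carrier is fully across against its collars, and the slide went past the pin and sprang back to be caught at about 45 mm, with the bushes and jar where they were.

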